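Strip the pump stack to its places

TASK

Take the stack of pump parts on the bench apart from the top and put each part, with the one standing beside the stack, on its own place: the flanged plunger stem-down in the hole of the wooden block with its flange resting on top, the black sleeve over the upright post down onto its plate, the square housing flat in the square tray, and the round cover flat in the round tray. Keep the parts upright, set them down gently without dropping or ramming them, and do not disturb the red tumbler or the orange ring.

Things in the scene. Friction and masses are not known exactly. Their poses are not given: they have to be found in the camera images.
- housing: Square pump housing: a plain aluminium block 66 x 66 mm, 36 mm tall, with four small dark bolt holes at its corners; about 0.4 kg. Origin: centre of its underside; x and y along its sides, z up. Stands on the bench; either it or the round cover carries the sleeve (centred within 3 mm).
- cover: Round end cover: a plain solid steel disc 68 mm in diameter, 36 mm tall; about 0.55 kg. Origin: centre of its underside, z up. Stands on the bench, 130 mm or more from the housing's centre. Either it or the housing is the bottom of the stack.
- sleeve: Black sleeve: a thick-walled tube standing on end, 54 mm outside diameter, straight bore 34 mm right through, 36 mm tall; about 0.12 kg. Origin: centre of its lower end, z up along the bore. Middle part of the stack: rests on the housing or on the cover (lower end 36 mm above the bench).
- plunger: Flanged steel plunger, upright, 0.18 kg. From its origin (centre of the stem's lower end, z up): stem 16 mm diameter to 24 mm; flange 42 mm diameter from 24 to 32 mm; gripping boss 24 mm diameter from 32 to 62 mm (top). Tops the stack: stem hanging in the sleeve's bore, flange resting on the sleeve's upper end, origin 48 mm above the bench, boss top at 110 mm.
- square_tray: Place of the housing: low red plastic square tray fixed to the bench, 100 x 100 mm outside, 92 x 92 mm inside, floor 4 mm thick, rim 12 mm above the bench. Origin: centre of its underside; x and y along its sides. The housing lies flat in it only if turned roughly square with it.
- round_tray: Place of the cover: low red plastic round tray fixed to the bench, 100 mm outside and 92 mm inside diameter, floor 4 mm thick, rim 12 mm above the bench. Origin: centre of its underside.
- post_stand: Place of the sleeve: aluminium plate 80 x 80 mm, 8 mm thick, fixed to the bench, with an upright steel post in its middle, 14 mm diameter, its top 58 mm above the bench. Origin: centre of the plate's underside, below the post. The sleeve goes over the post and stands on the plate.
- holder: Place of the plunger: wooden block 80 x 80 mm, 40 mm tall, fixed to the bench, with a round upright hole in the middle of its top, 32 mm diameter, 34 mm deep. Origin: centre of its underside. The plunger's stem goes down the hole until its flange rests on the block's top.
- tumbler: Bystander: closed red drinking tumbler, 70 mm diameter, 140 mm tall, standing loose on the bench. Origin: centre of its underside. Leave it alone.
- seal_ring: Bystander: orange ring lying loose on the bench, 62 mm outside and 42 mm inside diameter, 14 mm tall. Origin: centre of its underside. Leave it alone.

How it is judged:
By the outcome, as a careful person would: the job done as asked, in the order asked, and still so for the second after the job is handed in, with the robot touching nothing.
It also fails if it takes over 109 s, if anything falls off the work surface, if the arm or the gripper's body presses on something with over 40 N, if the wrist force passes 120 N, or if a joint passes its speed limit or range.

ROBOT

A 6-joint arm with a two-finger parallel gripper is mounted at the origin on the work surface. World frame = base frame: x ahead of the robot, y to its left, z up, the work surface at z = 0. Lengths are in m, angles in rad, forces in N, time in s.
With the tool pointing down it reaches from about 0.325 to 0.9 m from the base axis. Payload 6.1 kg.
Tool frame: the origin (TCP) lies midway between the tips of the shut fingers; the grasp point (between the pads) lies 19 mm behind it; z points along the fingers, x is the direction in which the jaws open and shut, and the axes are right-handed (so a half turn about z gives the same grasp; the last joint's range is limited). The gripper opens to 85 mm and grips with 20 to 120 N. Pads are 22 mm wide; open, the fingers measure 114 mm over their backs; the gripper's body (76 mm by 85 mm) begins 54 mm behind the grasp point. The pads swing forward as they close: fully open they stand 13 mm farther back than shut.
Start: joints at [1.105, 0.22, 1.526, -0, 1.395, -0.126], TCP at [0.208, 0.589, 0.205] pointing down, gripper open.
Joint ranges: [-2.98, 2.98], [-0.91, 2.08], [0.09, 2.57], [-1.24, 4.39], [0.2, 2.65], [-2.68, 2.68]. Speed limits (rad/s): [2.57, 2.57, 3.01, 3.14, 3.14, 3.14].

INTERFACE

Orientations are given as a rotation vector (axis times angle).
In Python, from plant import bot gives the robot as it stands. The module is installed in compiled form; this text tells all that it offers.
- The arm moves only by the tool drive_tool, never from a script. Its argument "increments" is a list of rows, each an object of numbers: "x", "y", "z": the shift along the tool's x, y, z in m; "spin": the turn about the tool's z in degrees; "gripper": the gripper's target within -1 to 1 (fully open at 1, half-way at 0, shut at -1). A call has 1 to 20 rows; each row shifts and turns the commanded pose from where the row before left it, along the tool's axes as they then stand; what a row does not reach is not made up. A row lasts 1/10 s, in which the tool goes at most 50 mm and 8.59 degrees, less where a joint would pass 70% of its speed; a pose out of reach is approached as far as the arm can. A call is refused whole if a number of a shift passes 0.05 or a number of a turn 8.59, either way. A call with a gripper value outside its range is refused whole. The fingers move at their own pace and stop on an object; the grip force is fixed at half the most. Time passes only in rows, so rows that do not move let the fingers close. It gives the time, the measured TCP pose, the force and the opening at its end, in the units of the state.
- bot.get_state(): the state, without advancing time (a new reading comes with each control period).
- bot.grab_frame(name): name is "scene" or "side" or "wrist"; returns the picture (420x560x3 uint8, blue, green, red); there is no depth.
- bot.calibration(name): a dict with "mtx" (3x3 intrinsics, pixels), "position" and "orientation" of the camera in the world; the wrist camera has in their place "tool_from_camera" (4x4, takes a point from camera to tool coordinates, whose origin is the TCP and whose axes are the tool frame's). Camera axes: x right, y up, looking along -z (the intrinsics and any distortion apply to the point x, -y, -z); pixel columns grow to the right and rows downward; lengths in m; the calibration is good to about 2 mm. A picture is of the moment at which its call begins: read the wrist's pose just before it. calibration takes no time and is no camera call.
- bot.close_job(): hands the job in, once; it reports no verdict.
The state is a dict: "time_s": time; "joint_positions": joint angles; "joint_vel": joint speeds; "tau": joint torques, N m; "tool_pos": TCP position; "ee_rot": TCP orientation; "force": force on the tool from outside, world axes, zero at the start; "wrist_torque": the same for the moment, N m; "opening": finger opening in m.
Only numpy, scipy, OpenCV 4.12 (cv2) and the standard library are available. Lean on these libraries where they do the work, as an engineer would, in place of code of your own. Each camera call takes 0.05 s, during which the arm holds its last target. There are 200 camera calls.

## Working session

There is one attempt and no reset: what is moved stays moved. The work goes in short steps, Python scripts to look and compute and a tool call to move; the robot and the scene stay as the last step left them, time stands still between calls to the robot, and variables do not carry over. Pictures are saved under pics/ and viewed, about 12 in all and at most 16, crops included, and the job is handed in when it is done.

Besides the shell and the picture viewer there is one more tool, called after "Emit:" in YAML: its name, and indented under it one key for each argument. drive_tool: Moves the arm, as the interface text tells. Its arguments: {"type":"object","properties":{"increments":{"type":"array"}},"required":["increments"]}

```bash
mkdir -p pics
python3 - <<'E'
from plant import bot
import cv2
s=bot.get_state();print({k:s[k] for k in('time_s','tool_pos','ee_rot','force','opening')})
for n in('scene','side','wrist'):
    print(n,bot.calibration(n)); cv2.imwrite(f'pics/{n}0.png',bot.grab_frame(n))
E
```

```text
{'time_s': 0.0, 'tool_pos': array([0.20803706, 0.58868497, 0.20413796]), 'ee_rot': array([ 2.56434847,  1.81332754, -0.00259004]), 'force': array([-0.03164366, -0.53162377, -0.28138014]), 'opening': 0.08530775833419957}
scene {'mtx': array([[384.38490708,   0.        , 272.2214212 ],
       [  0.        , 384.38490708, 208.32224574],
       [  0.        ,   0.        ,   1.        ]]), 'position': array([1.28747589, 0.24079161, 0.65707612]), 'orientation': array([0.63667859, 0.85661678, 1.75025191])}
side {'mtx': array([[527.54286437,   0.        , 278.37699404],
       [  0.        , 527.54286437, 210.34156134],
       [  0.        ,   0.        ,   1.        ]]), 'position': array([ 0.35082297, -0.80341275,  0.95650147]), 'orientation': array([ 0.74134642, -0.07814351, -0.23723577])}
wrist {'mtx': array([[356.09159717,   0.        , 281.35179579],
       [  0.        , 356.09159717, 210.45372266],
       [  0.        ,   0.        ,   1.        ]]), 'tool_from_camera': array([[ 9.99999867e-01, -5.15609945e-04,  1.76342146e-05,
        -2.77402859e-04],
       [-4.87300545e-04, -9.55215536e-01, -2.95910530e-01,
        -7.55098381e-02],
       [ 1.69418888e-04,  2.95910482e-01, -9.55215660e-01,
        -1.68595665e-01],
       [ 0.00000000e+00,  0.00000000e+00,  0.00000000e+00,
         1.00000000e+00]])}
```

View pics/scene0.png

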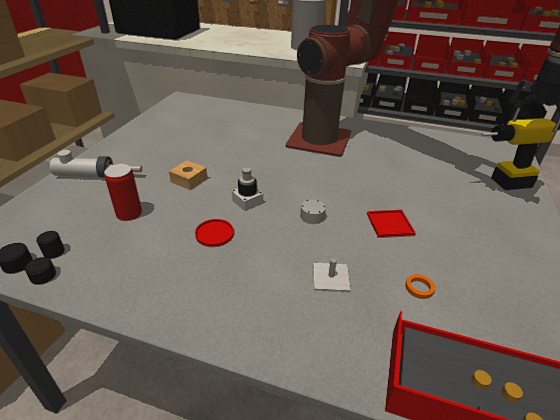

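View pics/side0.png

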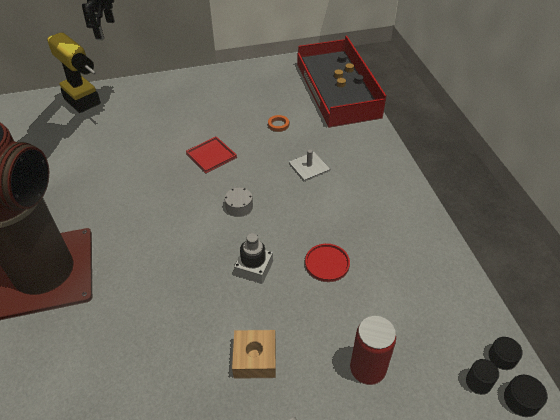

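Base lies left in the side view. The stack (plunger/sleeve/housing) is at about (252,255), the cover stands alone at (238,198), and the tumbler is at (375,345). I'll triangulate by known heights in both views and zoom in for the yaws.

```bash
cat > h.py <<'E'
from plant import bot
import numpy as np, cv2
from scipy.spatial.transform import Rotation as R
def cam(n,st=None):
    c=bot.calibration(n)
    if n!='wrist': return c['mtx'],R.from_rotvec(c['orientation']).as_matrix(),np.array(c['position'])
    T=c['tool_from_camera'];Rt=R.from_rotvec(st['ee_rot']).as_matrix()
    return c['mtx'],Rt@T[:3,:3],Rt@T[:3,3]+st['tool_pos']
def back(c,uv,z):
    K,M,p=c; d=M@np.array([(uv[0]-K[0,2])/K[0,0],-(uv[1]-K[1,2])/K[1,1],-1]); return p+d*(z-p[2])/d[2]
def proj(c,P):
    K,M,p=c; q=(np.atleast_2d(P)-p)@M; return np.c_[K[0,2]-K[0,0]*q[:,0]/q[:,2],K[1,2]+K[1,1]*q[:,1]/q[:,2]]
def go(st,xyz,ux,spin=True):
    "delta in tool axes to reach world xyz; spin deg so that tool x lies along angle ux (mod 180)"
    Rt=R.from_rotvec(st['ee_rot']).as_matrix(); d=Rt.T@(np.array(xyz)-st['tool_pos'])
    a=np.degrees(np.arctan2(Rt[1,0],Rt[0,0]))
    return d.round(4), round(a,2), round(((a-ux)+90)%180-90,2) # spin about tool z(down)
E
python3 - <<'E'
from h import *
pts={'boss':((252,238),(247,170),.11),'holder':((254,348),(188,170),.04),'round':((327,262),(215,232),.01),'square':((212,154),(391,222),.01),'post':((309,152),(332,262),.058),'cover':((238,196),(313,205),.036),'ring':((279,123),(421,286),.014),'tumbler':((376,330),(120,172),.14)}
for k,(a,b,z) in pts.items(): print(k,back(cam('side'),a,z).round(3)[:2],back(cam('scene'),b,z).round(3)[:2])
s=cv2.imread('pics/side0.png');c=cam('side')
cv2.imwrite('pics/a.png',np.hstack([cv2.resize(s[220:400,225:305],None,fx=3.2,fy=3.2,interpolation=2),cv2.resize(s[125:225,180:345],None,fx=3.2,fy=5.76,interpolation=2)[:576]])[:, :800])
E
```

```text
boss [ 0.456 -0.107] [ 0.461 -0.101]
holder [ 0.412 -0.317] [ 0.417 -0.313]
round [ 0.616 -0.135] [ 0.621 -0.128]
square [0.425 0.291] [0.424 0.297]
post [0.664 0.179] [0.675 0.182]
cover [0.46  0.092] [0.456 0.087]
ring [0.632 0.37 ] [0.637 0.379]
tumbler [ 0.617 -0.389] [ 0.626 -0.378]
```

View pics/a.png

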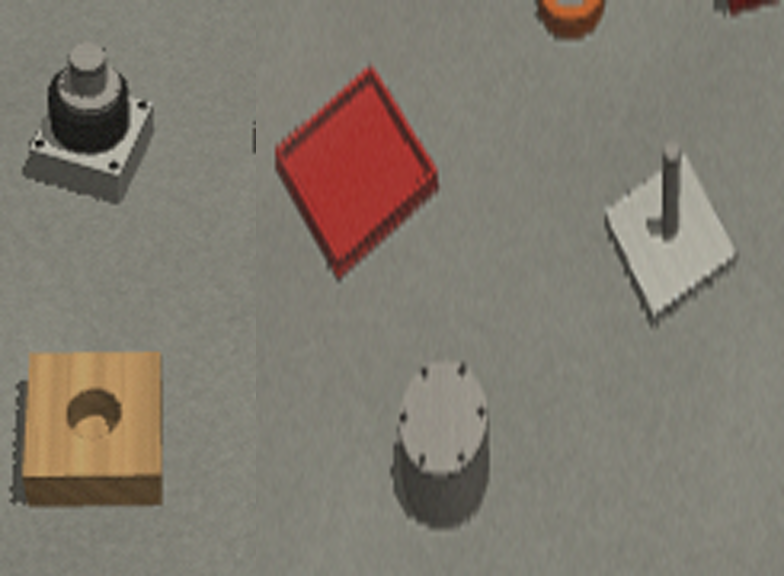

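The housing is the bottom of the stack. The two views agree within about 8 mm. Next I'll get the yaws and the first move.

Run:
```python
from h import *
c=cam('side')
def yaw(pts,z):
    P=[back(c,p,z)[:2] for p in pts]
    for i in range(len(P)-1):
        e=P[i+1]-P[i];print(' len',np.linalg.norm(e).round(4),'ang',(np.degrees(np.arctan2(e[1],e[0]))%90).round(1))
    return P
print('housing');yaw([(234.4,265.3),(262.5,273.1),(273.4,251.3)],.036)
print('tray');yaw([(215.9,136.6),(186.3,151.4),(206.3,171),(236.9,155.9),(215.9,136.6)],.012)
st=bot.get_state();print(go(st,[.458,-.104,.2],0)); print(R.from_rotvec(st['ee_rot']).as_matrix().round(3))
```

```text
housing
 len 0.0649 ang 56.9
 len 0.0632 ang 54.8
tray
 len 0.0976 ang 25.2
 len 0.1 ang 24.2
 len 0.0966 ang 23.1
 len 0.1035 ang 23.7
(array([-0.5699,  0.4666,  0.0051]), np.float64(70.53), np.float64(70.53))
[[ 0.333  0.943 -0.001]
 [ 0.943 -0.333 -0.001]
 [-0.002 -0.    -1.   ]]
```

Emit:
drive_tool:
  increments:
    - {"x":-0.0356,"y":0.0292,"gripper":1}
    - {"x":-0.0356,"y":0.0292,"gripper":1}
    - {"x":-0.0356,"y":0.0292,"gripper":1}
    - {"x":-0.0356,"y":0.0292,"gripper":1}
    - {"x":-0.0356,"y":0.0292,"gripper":1}
    - {"x":-0.0356,"y":0.0292,"gripper":1}
    - {"x":-0.0356,"y":0.0292,"gripper":1}
    - {"x":-0.0356,"y":0.0292,"gripper":1}
    - {"x":-0.0356,"y":0.0292,"gripper":1}
    - {"x":-0.0356,"y":0.0292,"gripper":1}
    - {"x":-0.0356,"y":0.0292,"gripper":1}
    - {"x":-0.0356,"y":0.0292,"gripper":1}
    - {"x":-0.0356,"y":0.0292,"gripper":1}
    - {"x":-0.0356,"y":0.0292,"gripper":1}
    - {"x":-0.0356,"y":0.0292,"gripper":1}
    - {"x":-0.0356,"y":0.0292,"gripper":1}
    - {"spin":7.25,"gripper":1}
    - {"spin":7.25,"gripper":1}
    - {"gripper":1}
    - {"gripper":1}

```text
invalid input
```

Run:
```python
from h import *
st=bot.get_state();im=bot.grab_frame('wrist');c=cam('wrist',st)
print(st['tool_pos'],st['joint_positions'].round(2),go(st,[.458,-.104,.2],56))
for P in([.458,-.104,.11],[.458,-.104,.036]):print(proj(c,P))
cv2.imwrite('pics/w1.png',im)
```

```text
[0.20806089 0.5888004  0.20432872] [ 1.1   0.22  1.53  0.    1.39 -0.13] (array([-0.5699,  0.4666,  0.0051]), np.float64(70.53), np.float64(14.53))
[[-210.65948403  590.03964768]]
[[-138.55642554  518.3504801 ]]
```

View pics/w1.png

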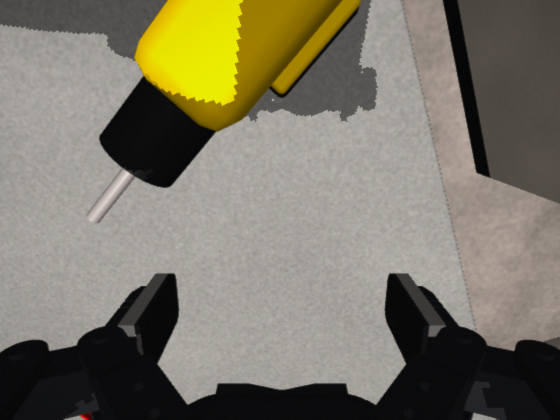

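The call was refused and the arm hasn't moved; the picture only shows the drill beside the gripper. Rows probably need every key, so I'll test that.

Emit:
drive_tool:
  increments:
    - {"x":-0.0356,"y":0.0292,"z":0,"spin":0,"gripper":1}
    - {"x":-0.0356,"y":0.0292,"z":0,"spin":0,"gripper":1}
    - {"x":-0.0356,"y":0.0292,"z":0,"spin":0,"gripper":1}
    - {"x":-0.0356,"y":0.0292,"z":0,"spin":0,"gripper":1}
    - {"x":-0.0356,"y":0.0292,"z":0,"spin":0,"gripper":1}
    - {"x":-0.0356,"y":0.0292,"z":0,"spin":0,"gripper":1}
    - {"x":-0.0356,"y":0.0292,"z":0,"spin":0,"gripper":1}
    - {"x":-0.0356,"y":0.0292,"z":0,"spin":0,"gripper":1}
    - {"x":-0.0356,"y":0.0292,"z":0,"spin":0,"gripper":1}
    - {"x":-0.0356,"y":0.0292,"z":0,"spin":0,"gripper":1}
    - {"x":-0.0356,"y":0.0292,"z":0,"spin":0,"gripper":1}
    - {"x":-0.0356,"y":0.0292,"z":0,"spin":0,"gripper":1}
    - {"x":-0.0356,"y":0.0292,"z":0,"spin":0,"gripper":1}
    - {"x":-0.0356,"y":0.0292,"z":0,"spin":0,"gripper":1}
    - {"x":-0.0356,"y":0.0292,"z":0,"spin":0,"gripper":1}
    - {"x":-0.0356,"y":0.0292,"z":0,"spin":0,"gripper":1}
    - {"x":0,"y":0,"z":0,"spin":7.25,"gripper":1}
    - {"x":0,"y":0,"z":0,"spin":7.25,"gripper":1}
    - {"x":0,"y":0,"z":0,"spin":0,"gripper":1}
    - {"x":0,"y":0,"z":0,"spin":0,"gripper":1}

```text
time_s: 2.2
tool_pos: [0.4588, -0.1034, 0.2051]
ee_rot: [-2.771, -1.48, 0.0]
force: [0.2, -0.6, -0.5]
opening: 0.0852
```

Run:
```python
from h import *
st=bot.get_state();im=bot.grab_frame('wrist');c=cam('wrist',st)
print(st['tool_pos'],st['joint_positions'].round(2),go(st,[.458,-.104,.2],56))
for P in([.458,-.104,.11],[.458,-.104,.036]):print(proj(c,P))
cv2.imwrite('pics/w2.png',im)
```

```text
[ 0.45880676 -0.10337949  0.20506617] [-0.39 -0.16  1.91 -0.    1.39 -1.37] (array([-0.001 , -0.0003,  0.0051]), np.float64(56.23), np.float64(0.23))
[[280.45254424 202.3250051 ]]
[[280.63490609 181.39258335]]
```

View pics/w2.png

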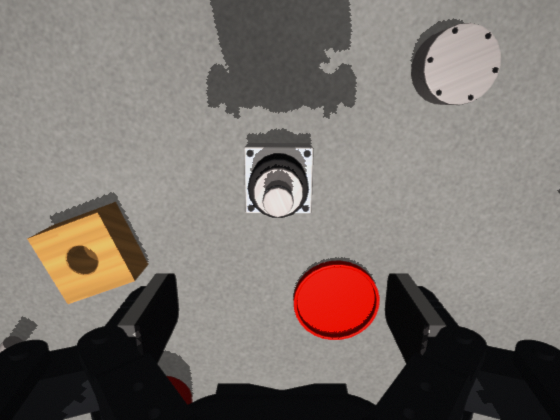

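The stack shows square to the tool: boss top (278,202), housing (279,181), against predictions of (280,202) and (281,181). The same picture gives the cover (463,63), holder hole (82,259) and round tray (336,299).

Run:
```python
from h import *
st=bot.get_state();c=cam('wrist',st)
st0=dict(st)
for k,uv,z in(('boss',(278,202),.11),('hous',(279,181),.036),('cover',(463,63),.036),('hole',(82,259),.04),('round',(336,299),.01)):print(k,back(c,uv,z).round(4))
b=back(c,(278,202),.11)[:2]
print(go(st,[*b,.086],56))
```

```text
boss [ 0.4568 -0.1053  0.11  ]
hous [ 0.4569 -0.105   0.036 ]
cover [0.4588 0.0887 0.036 ]
hole [ 0.4118 -0.3177  0.04  ]
round [ 0.6141 -0.1312  0.01  ]
(array([-0.0028, -0.0005,  0.1191]), np.float64(56.22), np.float64(0.22))
```

Emit:
drive_tool:
  increments:
    - {"x":-0.0025,"y":0,"z":0.04,"spin":0,"gripper":1}
    - {"x":0,"y":0,"z":0.04,"spin":0,"gripper":1}
    - {"x":0,"y":0,"z":0.02,"spin":0,"gripper":1}
    - {"x":0,"y":0,"z":0.012,"spin":0,"gripper":1}
    - {"x":0,"y":0,"z":0.007,"spin":0,"gripper":1}
    - {"x":0,"y":0,"z":0,"spin":0,"gripper":0}
    - {"x":0,"y":0,"z":0,"spin":0,"gripper":-0.3}
    - {"x":0,"y":0,"z":0,"spin":0,"gripper":-0.3}
    - {"x":0,"y":0,"z":0,"spin":0,"gripper":-1}
    - {"x":0,"y":0,"z":0,"spin":0,"gripper":-1}
    - {"x":0,"y":0,"z":0,"spin":0,"gripper":-1}
    - {"x":0,"y":0,"z":0,"spin":0,"gripper":-1}
    - {"x":0,"y":0,"z":0,"spin":0,"gripper":-1}
    - {"x":0,"y":0,"z":0,"spin":0,"gripper":-1}

```text
time_s: 3.65
tool_pos: [0.4575, -0.1056, 0.0862]
ee_rot: [-2.773, -1.476, 0.0]
force: [-0.6, 0.2, -0.0]
opening: 0.0002
```

The fingers shut on nothing, so I'll look.

Run:
```python
from h import *
st=bot.get_state();a=bot.grab_frame('side');b=bot.grab_frame('wrist')
print(st['opening'],st['tool_pos'])
cv2.imwrite('pics/s3.png',np.hstack([cv2.resize(a[140:350,150:350],(400,420)),cv2.resize(b,(400,420))[:, :400]]))
```

```text
0.00017718921514015373 [ 0.45752815 -0.10557672  0.08615501]
```

View pics/s3.png

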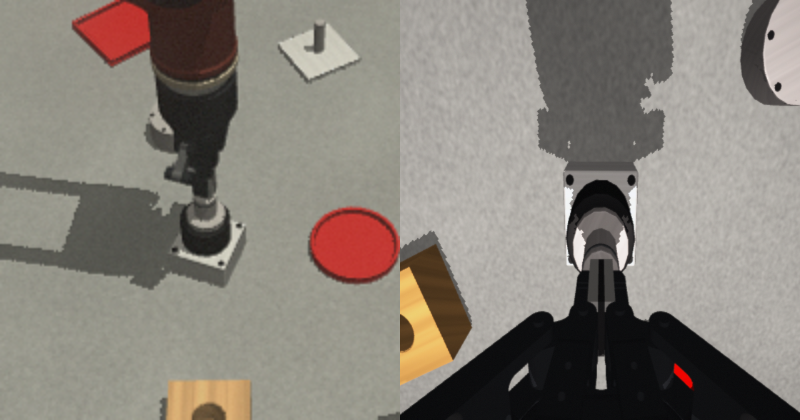

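Run:
```python
from h import *
st=bot.get_state();a=bot.grab_frame('side');b=bot.grab_frame('scene');w=bot.grab_frame('wrist')
t=st['tool_pos'];out=[]
for n,i in(('side',a),('scene',b),('wrist',w)):
    p=proj(cam(n,st),[t,[.457,-.105,.11],[.457,-.105,.08]]);print(n,p.round(1).tolist())
    u,v=p[0].round().astype(int);cr=i[v-45:v+45,u-33:u+33];out.append(cv2.resize(cr,None,fx=4,fy=4,interpolation=2) if n!='wrist' else cv2.resize(i[v-90:v+90,u-66:u+66],None,fx=2,fy=2))
cv2.imwrite('pics/s4.png',np.hstack(out))
```

```text
side [[253.2, 244.4], [252.3, 237.1], [253.0, 246.1]]
scene [[246.1, 176.4], [246.2, 169.0], [246.5, 178.3]]
wrist [[281.9, 253.5], [282.3, 273.7], [282.2, 247.4]]
```

View pics/s4.png

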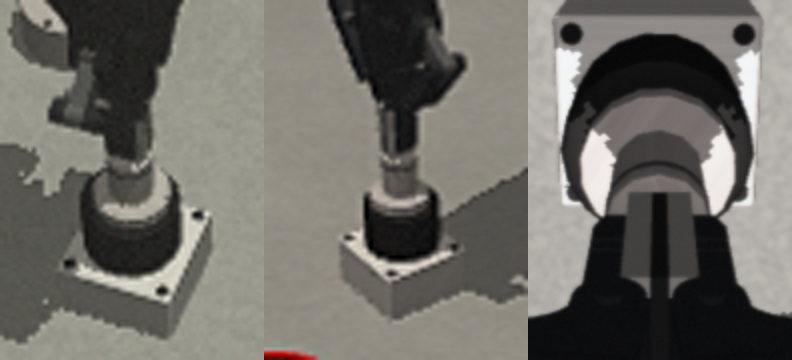

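Both views show the shut tips just above the boss top (side row about 237, where a tip at z = 0.086 would sit at 244). So the tips end about 25 mm short of the reported TCP. I'll reopen, go 24 mm lower and close again.

Emit:
drive_tool:
  increments:
    - {"x":0,"y":0,"z":0,"spin":0,"gripper":1}
    - {"x":0,"y":0,"z":0,"spin":0,"gripper":1}
    - {"x":0,"y":0,"z":0,"spin":0,"gripper":1}
    - {"x":0,"y":0,"z":0,"spin":0,"gripper":1}
    - {"x":0,"y":0,"z":0,"spin":0,"gripper":1}
    - {"x":0,"y":0,"z":0,"spin":0,"gripper":1}
    - {"x":0,"y":0,"z":0.012,"spin":0,"gripper":1}
    - {"x":0,"y":0,"z":0.012,"spin":0,"gripper":1}
    - {"x":0,"y":0,"z":0,"spin":0,"gripper":0}
    - {"x":0,"y":0,"z":0,"spin":0,"gripper":-0.3}
    - {"x":0,"y":0,"z":0,"spin":0,"gripper":-0.3}
    - {"x":0,"y":0,"z":0,"spin":0,"gripper":-0.6}
    - {"x":0,"y":0,"z":0,"spin":0,"gripper":-1}
    - {"x":0,"y":0,"z":0,"spin":0,"gripper":-1}
    - {"x":0,"y":0,"z":0,"spin":0,"gripper":-1}
    - {"x":0,"y":0,"z":0,"spin":0,"gripper":-1}

```text
time_s: 5.5
tool_pos: [0.458, -0.1059, 0.0628]
ee_rot: [2.773, 1.475, 0.001]
force: [-1.4, -2.0, 5.0]
opening: 0.022
```

The boss is gripped (opening 22 mm). I'll lift slowly.

Emit:
drive_tool:
  increments:
    - {"x":0,"y":0,"z":-0.003,"spin":0,"gripper":-1}
    - {"x":0,"y":0,"z":-0.006,"spin":0,"gripper":-1}
    - {"x":0,"y":0,"z":-0.01,"spin":0,"gripper":-1}
    - {"x":0,"y":0,"z":-0.01,"spin":0,"gripper":-1}
    - {"x":0,"y":0,"z":-0.011,"spin":0,"gripper":-1}
    - {"x":0,"y":0,"z":-0.02,"spin":0,"gripper":-1}
    - {"x":0,"y":0,"z":-0.02,"spin":0,"gripper":-1}
    - {"x":0,"y":0,"z":0,"spin":0,"gripper":-1}
    - {"x":0,"y":0,"z":0,"spin":0,"gripper":-1}

```text
time_s: 6.4
tool_pos: [0.4579, -0.1057, 0.1427]
ee_rot: [2.772, 1.475, 0.002]
force: [-0.2, 0.3, -2.7]
opening: 0.0216
```

Run:
```python
from h import *
st=bot.get_state();out=[]
t=st['tool_pos'];print(t,st['force'],st['opening'],go(st,[.4135,-.3165,.14],56))
for n in('side','scene','wrist'):
    i=bot.grab_frame(n);c=cam(n,st);p=proj(c,[t,[.457,-.105,.072]]);print(n,p.round(1).tolist())
    u,v=p.mean(0).round().astype(int)
    out.append(cv2.resize(i[v-50:v+50,u-33:u+33],None,fx=4,fy=4,interpolation=2) if n!='wrist' else cv2.resize(i[150:350,215:347],None,fx=2,fy=2))
cv2.imwrite('pics/s5.png',np.hstack(out))
```

```text
[ 0.45793075 -0.10570798  0.1426988 ] [-0.18922261  0.26174134 -2.71540909] 0.021568955003018093 (array([-0.1996,  0.0809,  0.0028]), np.float64(56.03), np.float64(0.03))
side [[252.0, 227.0], [253.2, 248.4]]
scene [[245.5, 158.6], [246.5, 180.7]]
wrist [[281.9, 253.5], [281.8, 210.5]]
```

View pics/s5.png

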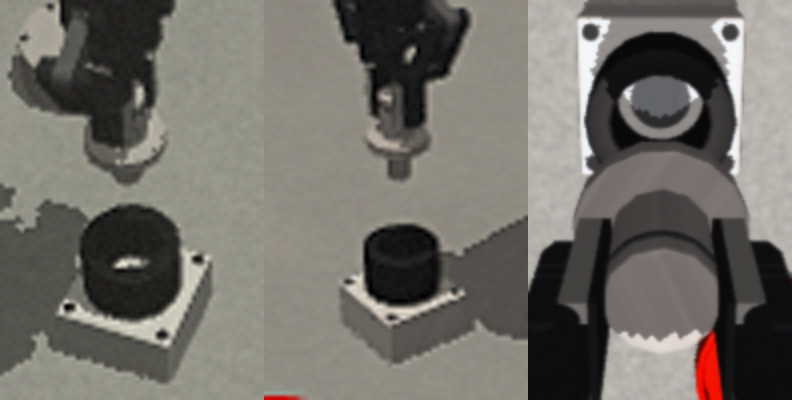

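The plunger hangs upright in the grip, 2.7 N on the wrist, and the sleeve stands undisturbed. Next I carry it over to the holder hole.

Emit:
drive_tool:
  increments:
    - {"x":-0.02,"y":0.0081,"z":0,"spin":0,"gripper":-1}
    - {"x":-0.04,"y":0.0162,"z":0,"spin":0,"gripper":-1}
    - {"x":-0.04,"y":0.0162,"z":0,"spin":0,"gripper":-1}
    - {"x":-0.04,"y":0.0162,"z":0,"spin":0,"gripper":-1}
    - {"x":-0.04,"y":0.0162,"z":0,"spin":0,"gripper":-1}
    - {"x":-0.02,"y":0.0085,"z":0,"spin":0,"gripper":-1}
    - {"x":0,"y":0,"z":0.03,"spin":0,"gripper":-1}
    - {"x":0,"y":0,"z":0.03,"spin":0,"gripper":-1}
    - {"x":0,"y":0,"z":0.018,"spin":0,"gripper":-1}
    - {"x":0,"y":0,"z":0,"spin":0,"gripper":-1}
    - {"x":0,"y":0,"z":0,"spin":0,"gripper":-1}

```text
time_s: 7.65
tool_pos: [0.4129, -0.3165, 0.0636]
ee_rot: [-2.772, -1.475, 0.001]
force: [-0.3, -0.0, -1.3]
opening: 0.0218
```

Run:
```python
from h import *
st=bot.get_state();out=[]
t=st['tool_pos'];print(t,st['force'],st['opening'],go(st,[.4135,-.317,.031],56))
for n in('side','scene','wrist'):
    i=bot.grab_frame(n);c=cam(n,st);p=proj(c,[t-[0,0,.015],[.4135,-.317,.04]]);print(n,p.round(1).tolist())
    u,v=p.mean(0).round().astype(int)
    out.append(cv2.resize(i[v-50:v+50,u-33:u+33],None,fx=4,fy=4,interpolation=2) if n!='wrist' else cv2.resize(i[150:350,215:347],None,fx=2,fy=2))
cv2.imwrite('pics/s6.png',np.hstack(out))
```

```text
[ 0.41288476 -0.3164765   0.06361321] [-0.31897961 -0.02214317 -1.30705929] 0.02177819459906202 (array([-0.0001,  0.0009,  0.0326]), np.float64(56.03), np.float64(0.03))
side [[254.4, 345.6], [255.0, 348.0]]
scene [[187.3, 166.6], [187.4, 169.1]]
wrist [[281.8, 242.4], [281.6, 238.1]]
```

View pics/s6.png

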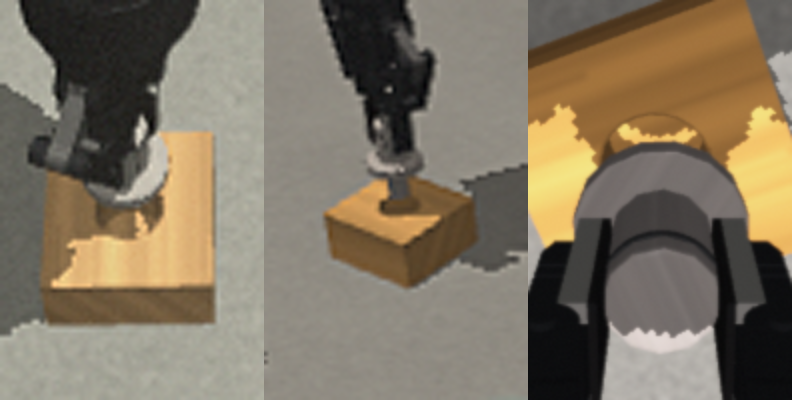

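The stem is just above the hole and laterally in line. I lower it slowly.

Emit:
drive_tool:
  increments:
    - {"x":0,"y":0,"z":0.008,"spin":0,"gripper":-1}
    - {"x":0,"y":0,"z":0.01,"spin":0,"gripper":-1}
    - {"x":0,"y":0,"z":0.007,"spin":0,"gripper":-1}
    - {"x":0,"y":0,"z":0.004,"spin":0,"gripper":-1}
    - {"x":0,"y":0,"z":0.001,"spin":0,"gripper":-1}
    - {"x":0,"y":0,"z":0.001,"spin":0,"gripper":-1}
    - {"x":0,"y":0,"z":0,"spin":0,"gripper":-1}
    - {"x":0,"y":0,"z":0,"spin":0,"gripper":-1}

```text
time_s: 8.6
tool_pos: [0.4135, -0.3171, 0.0335]
ee_rot: [2.773, 1.475, 0.0]
force: [-0.9, 0.6, -2.6]
opening: 0.0222
```

Emit:
drive_tool:
  increments:
    - {"x":0,"y":0,"z":0.001,"spin":0,"gripper":-1}
    - {"x":0,"y":0,"z":0.001,"spin":0,"gripper":-1}
    - {"x":0,"y":0,"z":0,"spin":0,"gripper":-1}
    - {"x":0,"y":0,"z":0,"spin":0,"gripper":-1}

```text
time_s: 9.0
tool_pos: [0.4133, -0.3169, 0.0312]
ee_rot: [-2.773, -1.476, 0.0]
force: [0.2, 0.1, -2.9]
opening: 0.0221
```

Emit:
drive_tool:
  increments:
    - {"x":0,"y":0,"z":0.001,"spin":0,"gripper":-1}
    - {"x":0,"y":0,"z":0,"spin":0,"gripper":-1}
    - {"x":0,"y":0,"z":0,"spin":0,"gripper":-1}

```text
time_s: 9.3
tool_pos: [0.4134, -0.3171, 0.0308]
ee_rot: [2.773, 1.476, 0.0]
force: [-3.4, 2.3, 5.3]
opening: 0.0223
```

Force went from −2.9 N to +5.3 N, so the flange rests on the block. I'll release and go up.

Emit:
drive_tool:
  increments:
    - {"x":0,"y":0,"z":0,"spin":0,"gripper":-0.3}
    - {"x":0,"y":0,"z":0,"spin":0,"gripper":0}
    - {"x":0,"y":0,"z":0,"spin":0,"gripper":0.5}
    - {"x":0,"y":0,"z":0,"spin":0,"gripper":1}
    - {"x":0,"y":0,"z":0,"spin":0,"gripper":1}
    - {"x":0,"y":0,"z":0,"spin":0,"gripper":1}
    - {"x":0,"y":0,"z":-0.01,"spin":0,"gripper":1}
    - {"x":0,"y":0,"z":-0.02,"spin":0,"gripper":1}
    - {"x":0,"y":0,"z":-0.04,"spin":0,"gripper":1}
    - {"x":0,"y":0,"z":-0.04,"spin":0,"gripper":1}
    - {"x":0,"y":0,"z":0,"spin":0,"gripper":1}
    - {"x":0,"y":0,"z":0,"spin":0,"gripper":1}

```text
time_s: 10.5
tool_pos: [0.4141, -0.3178, 0.1422]
ee_rot: [2.77, 1.474, 0.002]
force: [-1.3, -0.6, -0.4]
opening: 0.0851
```

Run:
```python
from h import *
st=bot.get_state();out=[]
t=st['tool_pos'];print(t,st['force'],st['opening'],go(st,[.4575,-.1055,.08],56))
for n in('side','scene','wrist'):
    i=bot.grab_frame(n);c=cam(n,st);p=proj(c,[[.4135,-.317,.06]])
    u,v=p.mean(0).round().astype(int)
    out.append(cv2.resize(i[v-50:v+50,u-33:u+33],None,fx=4,fy=4,interpolation=2) if n!='wrist' else cv2.resize(i[150:350,215:347],None,fx=2,fy=2))
cv2.imwrite('pics/s7.png',np.hstack(out))
```

```text
[ 0.41414817 -0.31775248  0.1422234 ] [-1.28402484 -0.60212263 -0.40100406] 0.08508965574201255 (array([ 0.2003, -0.0829,  0.0618]), np.float64(56.03), np.float64(0.03))
```

View pics/s7.png

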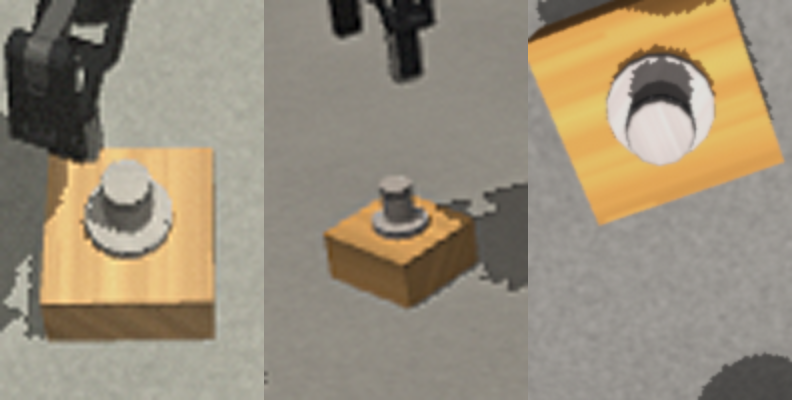

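The plunger is seated: flange flat on the block in all three views. Next the sleeve, grasped with the TCP at z ≈ 0.016 so the tips stay about 10 mm above the housing top.

Emit:
drive_tool:
  increments:
    - {"x":0.02,"y":-0.0083,"z":0,"spin":0,"gripper":1}
    - {"x":0.04,"y":-0.0166,"z":0,"spin":0,"gripper":1}
    - {"x":0.04,"y":-0.0166,"z":0,"spin":0,"gripper":1}
    - {"x":0.04,"y":-0.0166,"z":0,"spin":0,"gripper":1}
    - {"x":0.04,"y":-0.0166,"z":0,"spin":0,"gripper":1}
    - {"x":0.02,"y":-0.0083,"z":0,"spin":0,"gripper":1}
    - {"x":0,"y":0,"z":0.04,"spin":0,"gripper":1}
    - {"x":0,"y":0,"z":0.04,"spin":0,"gripper":1}
    - {"x":0,"y":0,"z":0.02,"spin":0,"gripper":1}
    - {"x":0,"y":0,"z":0.015,"spin":0,"gripper":1}
    - {"x":0,"y":0,"z":0.011,"spin":0,"gripper":1}
    - {"x":0,"y":0,"z":0,"spin":0,"gripper":1}
    - {"x":0,"y":0,"z":0,"spin":0,"gripper":0.5}
    - {"x":0,"y":0,"z":0,"spin":0,"gripper":0.3}
    - {"x":0,"y":0,"z":0,"spin":0,"gripper":0.1}
    - {"x":0,"y":0,"z":0,"spin":0,"gripper":-1}
    - {"x":0,"y":0,"z":0,"spin":0,"gripper":-1}
    - {"x":0,"y":0,"z":0,"spin":0,"gripper":-1}
    - {"x":0,"y":0,"z":0,"spin":0,"gripper":-1}

```text
time_s: 12.55
tool_pos: [0.4575, -0.1052, 0.0157]
ee_rot: [2.772, 1.475, 0.003]
force: [-1.3, -0.3, 5.9]
opening: 0.0522
```

Emit:
drive_tool:
  increments:
    - {"x":0,"y":0,"z":-0.004,"spin":0,"gripper":-1}
    - {"x":0,"y":0,"z":-0.011,"spin":0,"gripper":-1}
    - {"x":0,"y":0,"z":-0.02,"spin":0,"gripper":-1}
    - {"x":0,"y":0,"z":-0.02,"spin":0,"gripper":-1}
    - {"x":0,"y":0,"z":-0.02,"spin":0,"gripper":-1}
    - {"x":0.017,"y":0.004,"z":-0.01,"spin":0,"gripper":-1}
    - {"x":0.04,"y":0.0085,"z":0,"spin":0,"gripper":-1}
    - {"x":0.04,"y":0.0085,"z":0,"spin":0,"gripper":-1}
    - {"x":0.04,"y":0.0085,"z":0,"spin":0,"gripper":-1}
    - {"x":0.04,"y":0.0085,"z":0,"spin":0,"gripper":-1}
    - {"x":0.04,"y":0.0085,"z":0,"spin":0,"gripper":-1}
    - {"x":0.04,"y":0.0085,"z":0,"spin":0,"gripper":-1}
    - {"x":0.04,"y":0.0085,"z":0,"spin":0,"gripper":-1}
    - {"x":0.04,"y":0.0085,"z":0,"spin":0,"gripper":-1}
    - {"x":0.017,"y":0.005,"z":0,"spin":0,"gripper":-1}
    - {"x":0,"y":0,"z":0,"spin":0,"gripper":-1}
    - {"x":0,"y":0,"z":0,"spin":0,"gripper":-1}
    - {"x":0,"y":0,"z":0,"spin":0,"gripper":-1}

```text
time_s: 14.35
tool_pos: [0.717, 0.1449, 0.0992]
ee_rot: [-2.774, -1.475, 0.002]
force: [-0.7, -0.4, -1.0]
opening: 0.0525
```

Run:
```python
from h import *
st=bot.get_state()
t=st['tool_pos'];print(t,st['force'],st['opening'],st['joint_positions'].round(2),go(st,[.669,.1785,.09],56))
w=bot.grab_frame('wrist');s=bot.grab_frame('side');print(proj(cam('wrist',st),[[.669,.1785,.058],[.669,.1785,.008]]))
v,u=235,300
cv2.imwrite('pics/s8.png',np.hstack([w,cv2.resize(s[80:290,225:345],(240,420))]))
```

```text
[0.71697988 0.14488339 0.09920262] [-0.66131384 -0.40375607 -1.00379205] 0.05250212645190918 [ 0.09  0.55  1.3  -0.    1.29 -0.89] (array([ 0.001 , -0.0586,  0.0092]), np.float64(55.99), np.float64(-0.01))
[[283.72068177 130.7766862 ]
 [283.33157095 125.04279168]]
```

View pics/s8.png

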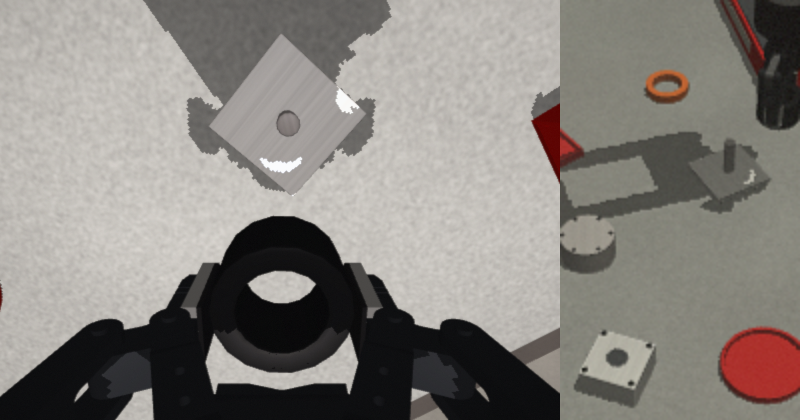

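The wrist view shows the post top at (288,123), 4 px right and 8 px above the prediction. The sleeve is held level, and the housing is still in its place.

Run:
```python
from h import *
st=bot.get_state();c=cam('wrist',st)
p=back(c,(288,123),.058);q=back(c,(287,115),.008);print(p,q,go(st,[*p[:2],.09],56),go(st,[*q[:2],.09],56))
# sleeve in tool: top rim and bore centre columns/rows
Rt=R.from_rotvec(st['ee_rot']).as_matrix()
for z in (.08+.0755-.0,):pass
top=st['tool_pos'][2]+.0203+.036
print('sleeve centre in tool from top bore:', Rt.T@(back(c,(282,312),top)-st['tool_pos']))
```

```text
[0.66706991 0.18294235 0.058     ] [0.66506713 0.18448439 0.008     ] (array([ 0.0035, -0.0629,  0.0095]), np.float64(55.97), np.float64(-0.03)) (array([ 0.0037, -0.0654,  0.0095]), np.float64(55.97), np.float64(-0.03))
sleeve centre in tool from top bore: [-4.66632732e-05 -2.14600934e-03 -5.62995074e-02]
```

Emit:
drive_tool:
  increments:
    - {"x":0.0035,"y":-0.02,"z":0,"spin":0,"gripper":-1}
    - {"x":0,"y":-0.022,"z":0,"spin":0,"gripper":-1}
    - {"x":0,"y":-0.02,"z":0,"spin":0,"gripper":-1}
    - {"x":0,"y":0,"z":0.025,"spin":0,"gripper":-1}
    - {"x":0,"y":0,"z":0.025,"spin":0,"gripper":-1}
    - {"x":0,"y":0,"z":0.01,"spin":0,"gripper":-1}
    - {"x":0,"y":0,"z":0.01,"spin":0,"gripper":-1}
    - {"x":0,"y":0,"z":0,"spin":0,"gripper":-1}
    - {"x":0,"y":0,"z":0,"spin":0,"gripper":-1}

```text
time_s: 15.35
tool_pos: [0.6691, 0.1832, 0.03]
ee_rot: [2.773, 1.475, 0.002]
force: [-0.3, -0.4, -0.7]
opening: 0.0524
```

The sleeve's end is 8 mm below the post top with no side force. I continue down.

Emit:
drive_tool:
  increments:
    - {"x":0,"y":0,"z":0.008,"spin":0,"gripper":-1}
    - {"x":0,"y":0,"z":0.01,"spin":0,"gripper":-1}
    - {"x":0,"y":0,"z":0.01,"spin":0,"gripper":-1}
    - {"x":0,"y":0,"z":0.007,"spin":0,"gripper":-1}
    - {"x":0,"y":0,"z":0.003,"spin":0,"gripper":-1}
    - {"x":0,"y":0,"z":0.001,"spin":0,"gripper":-1}
    - {"x":0,"y":0,"z":0,"spin":0,"gripper":-1}
    - {"x":0,"y":0,"z":0,"spin":0,"gripper":-1}

```text
time_s: 16.15
tool_pos: [0.6688, 0.1835, -0.0093]
ee_rot: [2.773, 1.476, 0.001]
force: [-0.2, -0.4, -0.4]
opening: 0.0527
```

Emit:
drive_tool:
  increments:
    - {"x":0,"y":0,"z":0.001,"spin":0,"gripper":-1}
    - {"x":0,"y":0,"z":0.001,"spin":0,"gripper":-1}
    - {"x":0,"y":0,"z":0,"spin":0,"gripper":-1}
    - {"x":0,"y":0,"z":0,"spin":0,"gripper":-1}

```text
time_s: 16.55
tool_pos: [0.6684, 0.1834, -0.0118]
ee_rot: [-2.773, -1.476, 0.0]
force: [-0.4, 0.0, -1.1]
opening: 0.0528
```

Emit:
drive_tool:
  increments:
    - {"x":0,"y":0,"z":0.001,"spin":0,"gripper":-1}
    - {"x":0,"y":0,"z":0,"spin":0,"gripper":-1}
    - {"x":0,"y":0,"z":0,"spin":0,"gripper":-1}

```text
time_s: 16.85
tool_pos: [0.6686, 0.1835, -0.0123]
ee_rot: [2.773, 1.476, 0.0]
force: [-2.3, -0.2, 4.1]
opening: 0.0523
```

Contact at the expected height (4 N). I release, rise, and return over the housing.

Emit:
drive_tool:
  increments:
    - {"x":0,"y":0,"z":0,"spin":0,"gripper":0.4}
    - {"x":0,"y":0,"z":0,"spin":0,"gripper":0.7}
    - {"x":0,"y":0,"z":0,"spin":0,"gripper":1}
    - {"x":0,"y":0,"z":0,"spin":0,"gripper":1}
    - {"x":0,"y":0,"z":0,"spin":0,"gripper":1}
    - {"x":0,"y":0,"z":-0.01,"spin":0,"gripper":1}
    - {"x":0,"y":0,"z":-0.03,"spin":0,"gripper":1}
    - {"x":0,"y":0,"z":-0.04,"spin":0,"gripper":1}
    - {"x":0,"y":0,"z":-0.03,"spin":0,"gripper":1}
    - {"x":-0.0375,"y":-0.0014,"z":0,"spin":0,"gripper":1}
    - {"x":-0.04,"y":-0.0015,"z":0,"spin":0,"gripper":1}
    - {"x":-0.04,"y":-0.0015,"z":0,"spin":0,"gripper":1}
    - {"x":-0.04,"y":-0.0015,"z":0,"spin":0,"gripper":1}
    - {"x":-0.04,"y":-0.0015,"z":0,"spin":0,"gripper":1}
    - {"x":-0.04,"y":-0.0015,"z":0,"spin":0,"gripper":1}
    - {"x":-0.04,"y":-0.0015,"z":0,"spin":0,"gripper":1}
    - {"x":-0.04,"y":-0.0015,"z":0,"spin":0,"gripper":1}
    - {"x":-0.04,"y":-0.0015,"z":0,"spin":0,"gripper":1}
    - {"x":0,"y":0,"z":0,"spin":0,"gripper":1}
    - {"x":0,"y":0,"z":0,"spin":0,"gripper":1}

```text
time_s: 18.85
tool_pos: [0.4578, -0.1063, 0.0982]
ee_rot: [2.774, 1.472, 0.002]
force: [-0.0, 0.3, -0.3]
opening: 0.0854
```

Run:
```python
from h import *
st=bot.get_state()
t=st['tool_pos'];print(t,st['force'],st['opening'],go(st,[.4575,-.1055,-.019],56))
w=bot.grab_frame('wrist');s=bot.grab_frame('side');print(proj(cam('wrist',st),[[.4575,-.1055,.036]]))
cv2.imwrite('pics/s9.png',np.hstack([w,cv2.resize(s[110:215,255:375],(240,210)).repeat(2,0)]))
```

```text
[ 0.45779724 -0.10634834  0.09816584] [-0.00524761  0.27765693 -0.32123034] 0.08541017250201266 (array([ 0.0005, -0.0009,  0.1172]), np.float64(55.89), np.float64(-0.11))
[[282.46830064 214.82802767]]
```

View pics/s9.png

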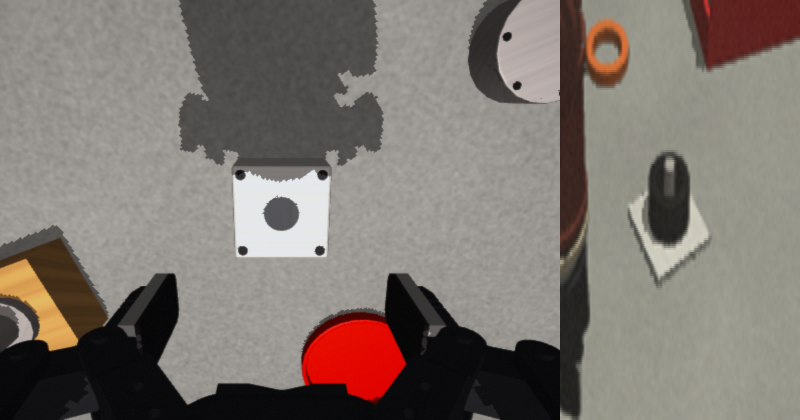

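The sleeve stands on its plate with the post inside. The housing is centred at (282,212), against a prediction of (282,215), so I can descend and grip.

Emit:
drive_tool:
  increments:
    - {"x":0,"y":-0.001,"z":0.03,"spin":0,"gripper":1}
    - {"x":0,"y":-0.001,"z":0.03,"spin":0,"gripper":1}
    - {"x":0,"y":0,"z":0.025,"spin":0,"gripper":1}
    - {"x":0,"y":0,"z":0.02,"spin":0,"gripper":1}
    - {"x":0,"y":0,"z":0.012,"spin":0,"gripper":1}
    - {"x":0,"y":0,"z":0,"spin":0,"gripper":1}
    - {"x":0,"y":0,"z":0,"spin":0,"gripper":0.7}
    - {"x":0,"y":0,"z":0,"spin":0,"gripper":0.4}
    - {"x":0,"y":0,"z":0,"spin":0,"gripper":-1}
    - {"x":0,"y":0,"z":0,"spin":0,"gripper":-1}
    - {"x":0,"y":0,"z":0,"spin":0,"gripper":-1}
    - {"x":0,"y":0,"z":0,"spin":0,"gripper":-1}

```text
time_s: 20.15
tool_pos: [0.4574, -0.1049, -0.0183]
ee_rot: [2.771, 1.475, 0.003]
force: [0.3, 0.9, 5.8]
opening: 0.0647
```

Emit:
drive_tool:
  increments:
    - {"x":0,"y":0,"z":-0.005,"spin":0,"gripper":-1}
    - {"x":0,"y":0,"z":-0.015,"spin":0,"gripper":-1}
    - {"x":0,"y":0,"z":-0.03,"spin":0,"gripper":-1}
    - {"x":0,"y":0,"z":-0.03,"spin":0,"gripper":-1}
    - {"x":0.01,"y":-0.007,"z":-0.02,"spin":0,"gripper":-1}
    - {"x":0.0337,"y":-0.0227,"z":0,"spin":0,"gripper":-1}
    - {"x":0.0337,"y":-0.0227,"z":0,"spin":0,"gripper":-1}
    - {"x":0.0337,"y":-0.0227,"z":0,"spin":0,"gripper":-1}
    - {"x":0.0337,"y":-0.0227,"z":0,"spin":0,"gripper":-1}
    - {"x":0.0337,"y":-0.0227,"z":0,"spin":0,"gripper":-1}
    - {"x":0.0337,"y":-0.0227,"z":0,"spin":0,"gripper":-1}
    - {"x":0.0337,"y":-0.0227,"z":0,"spin":0,"gripper":-1}
    - {"x":0.0235,"y":-0.0158,"z":0,"spin":0,"gripper":-1}
    - {"x":0,"y":0,"z":0,"spin":8,"gripper":-1}
    - {"x":0,"y":0,"z":0,"spin":8,"gripper":-1}
    - {"x":0,"y":0,"z":0,"spin":8,"gripper":-1}
    - {"x":0,"y":0,"z":0,"spin":8,"gripper":-1}
    - {"x":0,"y":0,"z":0,"spin":0,"gripper":-1}
    - {"x":0,"y":0,"z":0,"spin":0,"gripper":-1}

```text
time_s: 22.05
tool_pos: [0.4552, 0.2203, 0.0799]
ee_rot: [3.072, 0.66, -0.001]
force: [0.4, -0.0, -4.2]
opening: 0.0646
```

Run:
```python
from h import *
st=bot.get_state()
t=st['tool_pos'];c=cam('wrist',st);print(t,st['force'],st['opening'],go(st,[.425,.293,-.014],24))
w=bot.grab_frame('wrist');print(proj(c,[[.425,.293,.012]]))
m=(w[:,:,2]>110)&(w[:,:,1]<60);m[300:]=0
n,l,s,ce=cv2.connectedComponentsWithStats(m.astype('uint8'));i=1+s[1:,4].argmax();print(s[i])
r=cv2.minAreaRect(np.argwhere(l==i)[:,::-1].astype(np.float32));print(r)
b=cv2.boxPoints(r);P=np.array([back(c,q,.012) for q in b]);print(P.round(4),P.mean(0))
for k in range(4):
    e=P[k]-P[k-1];print(np.linalg.norm(e).round(4),np.degrees(np.arctan2(e[1],e[0]))%90)
cv2.imwrite('pics/s10.png',w)
```

```text
[0.45521819 0.22030007 0.07990219] [ 0.43020917 -0.01254654 -4.23925548] 0.06463322401786789 (array([ 0.0024, -0.0787,  0.0939]), np.float64(24.24), np.float64(0.24))
[[285.41148652  94.50349979]]
[  200     3   167   167 25446]
((283.0, 85.99998474121094), (165.99996948242188, 165.99996948242188), 0.0)
[[0.3924 0.2262 0.012 ]
 [0.3579 0.319  0.012 ]
 [0.4471 0.3592 0.012 ]
 [0.494  0.272  0.012 ]] [0.42284287 0.29406615 0.012     ]
0.1114 24.26928285045406
0.099 20.403366006382583
0.0978 24.263692151478
0.099 28.285841858735772
```

View pics/s10.png

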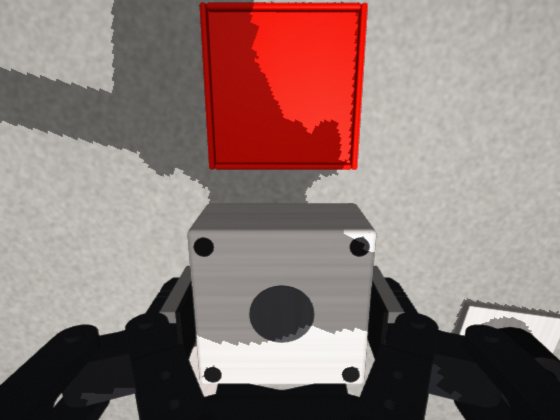

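The tray corners are at (201,3), (367,5), (357,168) and (210,168), square to the housing in the grip. That puts the tray centre at tool offset x +1.5 mm, y −81 mm. Going over it and down.

Emit:
drive_tool:
  increments:
    - {"x":0.0015,"y":-0.02,"z":0,"spin":0,"gripper":-1}
    - {"x":0,"y":-0.03,"z":0,"spin":0,"gripper":-1}
    - {"x":0,"y":-0.031,"z":0,"spin":0,"gripper":-1}
    - {"x":0,"y":0,"z":0.02,"spin":0,"gripper":-1}
    - {"x":0,"y":0,"z":0.03,"spin":0,"gripper":-1}
    - {"x":0,"y":0,"z":0.02,"spin":0,"gripper":-1}
    - {"x":0,"y":0,"z":0.01,"spin":0,"gripper":-1}
    - {"x":0,"y":0,"z":0.007,"spin":0,"gripper":-1}
    - {"x":0,"y":0,"z":0.003,"spin":0,"gripper":-1}
    - {"x":0,"y":0,"z":0.001,"spin":0,"gripper":-1}
    - {"x":0,"y":0,"z":0,"spin":0,"gripper":-1}
    - {"x":0,"y":0,"z":0,"spin":0,"gripper":-1}

```text
time_s: 23.3
tool_pos: [0.4249, 0.2954, -0.01]
ee_rot: [-3.072, -0.654, -0.002]
force: [0.5, 0.7, -4.1]
opening: 0.065
```

Emit:
drive_tool:
  increments:
    - {"x":0,"y":0,"z":0.001,"spin":0,"gripper":-1}
    - {"x":0,"y":0,"z":0.001,"spin":0,"gripper":-1}
    - {"x":0,"y":0,"z":0.001,"spin":0,"gripper":-1}
    - {"x":0,"y":0,"z":0,"spin":0,"gripper":-1}
    - {"x":0,"y":0,"z":0,"spin":0,"gripper":-1}

```text
time_s: 23.8
tool_pos: [0.424, 0.2951, -0.0139]
ee_rot: [3.073, 0.654, -0.0]
force: [0.3, -0.7, -3.9]
opening: 0.0646
```

Emit:
drive_tool:
  increments:
    - {"x":0,"y":0,"z":0.001,"spin":0,"gripper":-1}
    - {"x":0,"y":0,"z":0,"spin":0,"gripper":-1}
    - {"x":0,"y":0,"z":0,"spin":0,"gripper":-1}

```text
time_s: 24.1
tool_pos: [0.4242, 0.2952, -0.0143]
ee_rot: [-3.073, -0.654, -0.0]
force: [-2.6, -0.1, 5.4]
opening: 0.0646
```

Floor contact. I release, rise, and hover over the cover.

Emit:
drive_tool:
  increments:
    - {"x":0,"y":0,"z":0,"spin":0,"gripper":0.7}
    - {"x":0,"y":0,"z":0,"spin":0,"gripper":0.85}
    - {"x":0,"y":0,"z":0,"spin":0,"gripper":1}
    - {"x":0,"y":0,"z":0,"spin":0,"gripper":1}
    - {"x":0,"y":0,"z":0,"spin":0,"gripper":1}
    - {"x":0,"y":0,"z":-0.01,"spin":0,"gripper":1}
    - {"x":0,"y":0,"z":-0.025,"spin":0,"gripper":1}
    - {"x":0,"y":0,"z":-0.04,"spin":0,"gripper":1}
    - {"x":0,"y":0,"z":-0.03,"spin":0,"gripper":1}
    - {"x":-0.0104,"y":0.0403,"z":0,"spin":0,"gripper":1}
    - {"x":-0.0104,"y":0.0403,"z":0,"spin":0,"gripper":1}
    - {"x":-0.0104,"y":0.0403,"z":0,"spin":0,"gripper":1}
    - {"x":-0.0104,"y":0.0403,"z":0,"spin":0,"gripper":1}
    - {"x":-0.0104,"y":0.0403,"z":0,"spin":0,"gripper":1}
    - {"x":0,"y":0,"z":0,"spin":0,"gripper":1}
    - {"x":0,"y":0,"z":0,"spin":0,"gripper":1}

```text
time_s: 25.7
tool_pos: [0.459, 0.0893, 0.0909]
ee_rot: [-3.073, -0.65, -0.001]
force: [0.5, -0.3, -0.0]
opening: 0.0855
```

Run:
```python
from h import *
st=bot.get_state()
t=st['tool_pos'];c=cam('wrist',st);print(t,st['force'],st['opening'],go(st,[.4595,.09,-.019],24))
w=bot.grab_frame('wrist');s=bot.grab_frame('side');a=np.linspace(0,6.283,60)
for r,z in((.034,.036),(.034,0)):
    cv2.polylines(w,[proj(c,np.c_[.4595+r*np.cos(a),.09+r*np.sin(a),0*a+z]).round().astype(int)],True,(0,255,0),1)
print(proj(c,[[.4595,.09,.036]]))
cv2.imwrite('pics/s11.png',np.hstack([w,cv2.resize(s[115:185,170:260],(240,210),interpolation=2).repeat(2,0)]))
```

```text
[0.45902864 0.08927175 0.09086764] [ 0.45432072 -0.33497254 -0.02406573] 0.08548260744317214 (array([ 0.0006, -0.0005,  0.1099]), np.float64(23.87), np.float64(-0.13))
[[282.65005763 218.52531049]]
```

View pics/s11.png

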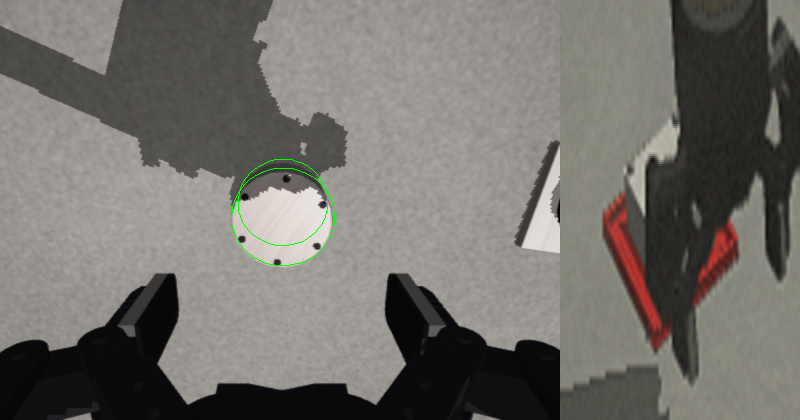

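The predicted cover outline fits the disc within about 1 mm. In the side view the arm partly hides the housing in its tray. Now I descend and grip the cover.

Emit:
drive_tool:
  increments:
    - {"x":-0.0005,"y":0,"z":0.03,"spin":0,"gripper":1}
    - {"x":0,"y":0,"z":0.03,"spin":0,"gripper":1}
    - {"x":0,"y":0,"z":0.02,"spin":0,"gripper":1}
    - {"x":0,"y":0,"z":0.018,"spin":0,"gripper":1}
    - {"x":0,"y":0,"z":0.012,"spin":0,"gripper":1}
    - {"x":0,"y":0,"z":0,"spin":0,"gripper":1}
    - {"x":0,"y":0,"z":0,"spin":0,"gripper":0.8}
    - {"x":0,"y":0,"z":0,"spin":0,"gripper":0.5}
    - {"x":0,"y":0,"z":0,"spin":0,"gripper":-1}
    - {"x":0,"y":0,"z":0,"spin":0,"gripper":-1}
    - {"x":0,"y":0,"z":0,"spin":0,"gripper":-1}
    - {"x":0,"y":0,"z":0,"spin":0,"gripper":-1}

```text
time_s: 27.0
tool_pos: [0.459, 0.09, -0.0183]
ee_rot: [-3.073, -0.654, -0.002]
force: [-2.4, 1.6, 4.8]
opening: 0.0662
```

Emit:
drive_tool:
  increments:
    - {"x":0,"y":0,"z":-0.005,"spin":0,"gripper":-1}
    - {"x":0,"y":0,"z":-0.015,"spin":0,"gripper":-1}
    - {"x":0,"y":0,"z":-0.03,"spin":0,"gripper":-1}
    - {"x":0,"y":0,"z":-0.03,"spin":0,"gripper":-1}
    - {"x":0.0027,"y":0.0134,"z":0,"spin":0,"gripper":-1}
    - {"x":0.0075,"y":0.038,"z":0,"spin":0,"gripper":-1}
    - {"x":0.0075,"y":0.038,"z":0,"spin":0,"gripper":-1}
    - {"x":0.0075,"y":0.038,"z":0,"spin":0,"gripper":-1}
    - {"x":0.0075,"y":0.038,"z":0,"spin":0,"gripper":-1}
    - {"x":0.0075,"y":0.038,"z":0,"spin":0,"gripper":-1}
    - {"x":0.0075,"y":0.038,"z":0,"spin":0,"gripper":-1}
    - {"x":0.005,"y":0.025,"z":0,"spin":0,"gripper":-1}
    - {"x":0,"y":0,"z":0,"spin":0,"gripper":-1}
    - {"x":0,"y":0,"z":0,"spin":0,"gripper":-1}

```text
time_s: 28.4
tool_pos: [0.6136, -0.133, 0.0579]
ee_rot: [-3.072, -0.651, 0.004]
force: [-0.9, -0.2, -7.1]
opening: 0.0666
```

Run:
```python
from h import *
st=bot.get_state()
t=st['tool_pos'];c=cam('wrist',st);print(t,st['force'],st['opening'],go(st,[.6155,-.132,-.0143],24))
a=np.linspace(0,6.283,60);out=[]
for n in('wrist','side'):
    w=bot.grab_frame(n);c=cam(n,st)
    for r,z in((.05,.012),(.034,t[2]+.0183)):
        o=(.6155,-.132) if z==.012 else t[:2]
        cv2.polylines(w,[proj(c,np.c_[o[0]+r*np.cos(a),o[1]+r*np.sin(a),0*a+z]).round().astype(int)],True,(0,255,0),1)
    out.append(w if n=='wrist' else cv2.resize(w[190:330,280:360],(240,420)))
cv2.imwrite('pics/s12.png',np.hstack(out))
```

```text
[ 0.61355869 -0.13300247  0.05786688] [-0.94746901 -0.23517083 -7.06076561] 0.0665584571443506 (array([0.0024, 0.    , 0.0722]), np.float64(23.94), np.float64(-0.06))
```

View pics/s12.png

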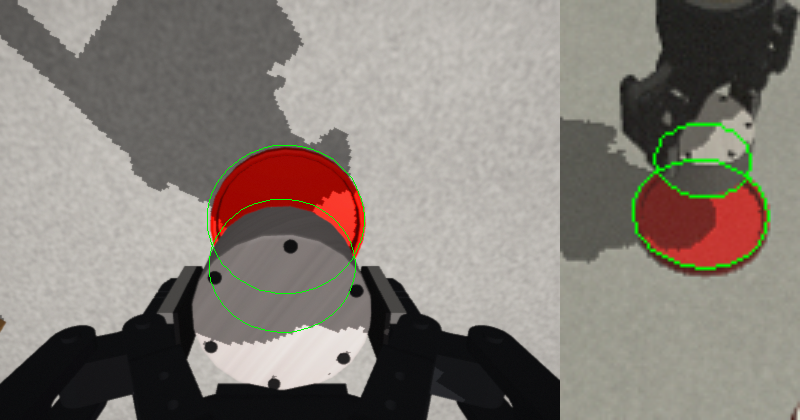

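The round tray outline fits in both views and the cover hangs level above it. Lowering.

Emit:
drive_tool:
  increments:
    - {"x":0.002,"y":0,"z":0.02,"spin":0,"gripper":-1}
    - {"x":0,"y":0,"z":0.025,"spin":0,"gripper":-1}
    - {"x":0,"y":0,"z":0.012,"spin":0,"gripper":-1}
    - {"x":0,"y":0,"z":0.008,"spin":0,"gripper":-1}
    - {"x":0,"y":0,"z":0.003,"spin":0,"gripper":-1}
    - {"x":0,"y":0,"z":0.001,"spin":0,"gripper":-1}
    - {"x":0,"y":0,"z":0.001,"spin":0,"gripper":-1}
    - {"x":0,"y":0,"z":0,"spin":0,"gripper":-1}
    - {"x":0,"y":0,"z":0,"spin":0,"gripper":-1}

```text
time_s: 29.4
tool_pos: [0.6172, -0.1316, -0.009]
ee_rot: [3.072, 0.654, 0.002]
force: [-0.1, 0.7, -7.3]
opening: 0.0663
```

Emit:
drive_tool:
  increments:
    - {"x":0,"y":0,"z":0.002,"spin":0,"gripper":-1}
    - {"x":0,"y":0,"z":0.001,"spin":0,"gripper":-1}
    - {"x":0,"y":0,"z":0.001,"spin":0,"gripper":-1}
    - {"x":0,"y":0,"z":0,"spin":0,"gripper":-1}
    - {"x":0,"y":0,"z":0,"spin":0,"gripper":-1}

```text
time_s: 29.9
tool_pos: [0.6166, -0.1313, -0.0139]
ee_rot: [-3.073, -0.654, 0.0]
force: [0.0, 0.2, -7.0]
opening: 0.0664
```

Emit:
drive_tool:
  increments:
    - {"x":0,"y":0,"z":0.001,"spin":0,"gripper":-1}
    - {"x":0,"y":0,"z":0,"spin":0,"gripper":-1}
    - {"x":0,"y":0,"z":0,"spin":0,"gripper":-1}

```text
time_s: 30.2
tool_pos: [0.6168, -0.1314, -0.0141]
ee_rot: [3.073, 0.654, 0.0]
force: [-4.6, 1.4, 2.1]
opening: 0.0664
```

Contact. I release and retreat straight up, then clear of the cameras' view.

Emit:
drive_tool:
  increments:
    - {"x":0,"y":0,"z":0,"spin":0,"gripper":0.75}
    - {"x":0,"y":0,"z":0,"spin":0,"gripper":0.88}
    - {"x":0,"y":0,"z":0,"spin":0,"gripper":1}
    - {"x":0,"y":0,"z":0,"spin":0,"gripper":1}
    - {"x":0,"y":0,"z":0,"spin":0,"gripper":1}
    - {"x":0,"y":0,"z":-0.01,"spin":0,"gripper":1}
    - {"x":0,"y":0,"z":-0.03,"spin":0,"gripper":1}
    - {"x":0,"y":0,"z":-0.04,"spin":0,"gripper":1}
    - {"x":0,"y":0,"z":-0.05,"spin":0,"gripper":1}
    - {"x":0,"y":0,"z":-0.05,"spin":0,"gripper":1}
    - {"x":0,"y":0,"z":-0.05,"spin":0,"gripper":1}
    - {"x":-0.04,"y":0,"z":0,"spin":0,"gripper":1}
    - {"x":-0.04,"y":0,"z":0,"spin":0,"gripper":1}
    - {"x":-0.04,"y":0,"z":0,"spin":0,"gripper":1}
    - {"x":-0.04,"y":0,"z":0,"spin":0,"gripper":1}
    - {"x":0,"y":0,"z":0,"spin":0,"gripper":1}
    - {"x":0,"y":0,"z":0,"spin":0,"gripper":1}

```text
time_s: 31.9
tool_pos: [0.4704, -0.197, 0.2163]
ee_rot: [3.072, 0.651, 0.003]
force: [-0.2, 0.1, -0.7]
opening: 0.0855
```

Run:
```python
from h import *
st=bot.get_state();print(st['time_s'],st['tool_pos'],st['opening'])
a=bot.grab_frame('side');b=bot.grab_frame('scene')
cv2.imwrite('pics/end.png',np.hstack([cv2.resize(a[100:400,170:420],(400,480)),cv2.resize(b[130:310,90:450],(400,200)).repeat(1,0) if 0 else cv2.copyMakeBorder(cv2.resize(b[140:310,100:440],(400,200)),0,280,0,0,0)]))
```

```text
31.9 [ 0.47043352 -0.19700582  0.21632348] 0.08545556462076365
```

View pics/end.png

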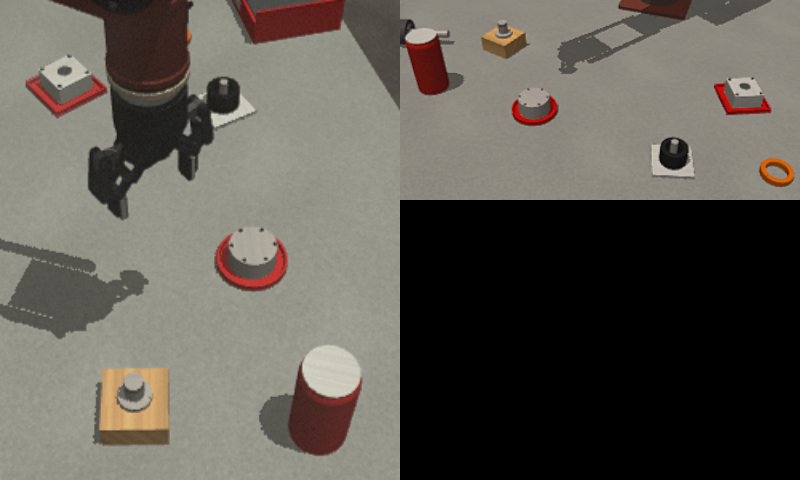

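Both views show all four parts seated flat in their places, the tumbler and ring where they were, and the arm touching nothing. I'm handing in.

```bash
python3 -c "
from plant import bot
print(bot.close_job())"
```

```text
the job is handed in; nothing more can be done
None
```

All four parts are on their places, done in this order: plunger in the wooden block, sleeve over the post, housing in the square tray, cover in the round tray. The job took 31.9 s and is handed in; no verdict was reported.

- **Last checks:** the final side and scene pictures show each part upright and seated, with the tumbler and ring looking unmoved and the gripper open and clear. Each part was lowered in 1 mm steps until contact. The readings after each step stayed within about 7.5 N.
- **What went wrong:** the first move call was refused because its rows left out some values. The first grasp shut empty just above the plunger because the fingertips sat about 25 mm higher than the reported TCP. I measured this in the pictures, corrected the heights, and nothing was disturbed.
- **Disagreements:** the fixed cameras differed by up to about 11 mm (at the post). I used wrist-camera checks before the grasps and placings where it mattered. The gripper also read the parts about 2 mm narrower than their given sizes.

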